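Clamp the cell tray on the potting board

ROBOT

A 6-joint arm with a two-finger parallel gripper is mounted at the origin on the work surface. World frame = base frame: x ahead of the robot, y to its left, z up, the work surface at z = 0. Lengths are in m, angles in degrees, forces in N, time in s.
With the tool pointing down it reaches from about 0.275 to 0.975 m from the base axis. Payload 8.4 kg.
Tool frame: the origin (TCP) lies midway between the tips of the shut fingers; the grasp point (between the pads) lies 19 mm behind it (env.pinch_z is the distance from the TCP to the grasp point, in m); z points along the fingers, y is the line along which they close (so a half turn about z gives the same grasp; the last joint's range is limited). The gripper opens to 92 mm and grips with 3 to 60 N. Pads are 20 mm wide; open, the fingers measure 128 mm over their backs; the gripper's body (75 mm by 189 mm) begins 69 mm behind the grasp point.
Start: joints at [65.695, 20.225, 93.587, -0, 66.188, -0.138], TCP at [0.256, 0.57, 0.215] pointing down, gripper open.
Joint ranges: [-150.9, 150.9], [-52.94, 120.26], [3.33, 152.33], [-74.26, 254.26], [0, 154.13], [-172.89, 172.89]. Speed limits (degrees/s): [127.2, 127.2, 159.86, 180, 180, 180].

INTERFACE

Orientations are given as [roll, pitch, yaw] about the fixed x, y, z axes, in that order (R = Rz(yaw) Ry(pitch) Rx(roll)).
In Python, from bench import monitor, viewer, env gives the robot as it stands. The module is installed in compiled form; this text tells all that it offers.
- The arm moves only by the shell command python3 -m inch 'ROWS' [FORCE]. ROWS is a JSON object of lists of equal length, an entry for each row: "angular": the turn, a rotation vector about the tool's x, y, z in rad, a list of three; "delta_pos": the shift along the tool's x, y, z in mm, a list of three; "jaw": the opening, from 0 (shut) to 1 (fully open). A call has 1 to 5 rows; each row shifts and turns the commanded pose from where the row before left it, along the tool's axes as they then stand; what a row does not reach is not made up. A row lasts 1/8 s, in which the tool goes at most 62.5 mm and 10.7 degrees, less where a joint would pass 70% of its speed; a pose out of reach is approached as far as the arm can. A call is refused whole if a number of a shift passes 62.5 or a number of a turn 0.188, either way. A call with a gripper value outside its range is refused whole. The fingers move at their own pace and stop on an object; FORCE is the grip in N (left out, the last holds). Time passes only in rows, so rows that do not move let the fingers close. It gives the time, the measured TCP pose, the force, the opening and the grip force at its end, in the units of the state.
- monitor.get_obs(): the state, without advancing time (a new reading comes with each control period).
- viewer.snapshot(name): name is "side" or "top" or "wrist"; returns a dict with "frame" (480x640x3 uint8, blue, green, red), "vertical_fov" (degrees; the focal length in pixels is half the picture's height over the tangent of half this angle, whatever the lens; pixels are square), "cx", "cy" (the principal point, pixels), "rvec" (rotation vector, rad) and "tvec" (3), from world to camera coordinates, as OpenCV has them; the wrist camera has in their place "T_tool_cam" (4x4, takes a point from camera to tool coordinates, whose origin is the TCP and whose axes are the flange's). Camera axes: x right, y down, z forward; pixel columns grow to the right and rows downward; lengths in m; the calibration is good to about 2 mm. The wrist camera is an equidistant fisheye: a pixel r from the principal point sees the ray r / f radians off the axis. A picture is of the moment at which its call begins: read the wrist's pose just before it. There is no depth.
- env.finish_job(): hands the job in; it is judged then, once.
The state is a dict: "time_s": time; "joint_positions": joint angles; "dq": joint speeds; "joint_torque": joint torques, N m; "tcp_pos": TCP position; "tcp_rot": TCP orientation; "wrist_force": force on the tool from outside, world axes, zero at the start; "wrist_torque": the same for the moment, N m; "opening": finger opening in m; "grasp_force": force on a finger pad.
Only numpy, scipy, OpenCV 4.12 (cv2) and the standard library are available. Lean on these libraries where they do the work, as an engineer would, in place of code of your own. Each camera call takes 0.05 s, during which the arm holds its last target. There are 200 camera calls.

TASK

Clamp the empty cell tray on the potting board for pricking out: flip the cam lever on the sliding fence over to free the fence, push the fence gently until the tray is squared up snug and flush between the fence and the fixed stop, then flip the lever fully back to lock the fence there. Keep the tray flat on the board, do not squeeze it hard, and leave the pots and the trowel where they are.

Things in the scene. Friction and masses are not known exactly. Their poses are not given: they have to be found in the camera images.
- jig: Plywood clamping board fixed to the bench, 260 (x) x 360 (y) x 12 mm thick. Origin: on its underside, level in x with the middle of fence and stop; the board reaches from y = -200 to +160 mm. Axes: x along the fence (yaw 0: away from the robot), y the way the fence closes, z up. The seated tray has its centre at y = +60 mm. A flush track runs along y.
- stop_face (a point): Middle of the inner (-y) face of the fixed wooden stop across the board's +y end, at board y = +120 mm, 22 mm above the board top. The stop is 240 mm long (x), 25 mm thick, 45 mm high.
- fence (a joint): Slide of the fence along the board's +y, m. Its face lies at board y = -0.100 + value. 0: fully open. 0.100: face at y = 0, the 120 mm tray held without play against the stop. Travel limit 0.112. Moves with about 3 N when the lever is free; the locked cam holds it against about 20 N.
- fence_face (a point): Middle of the fence's tray-side face, 25 mm above the board top. The fence is an aluminium bar 200 mm long (x), 18 mm thick (y), from 1 to 47 mm above the board. Behind its middle (-y) two steel cheeks, 70 mm long in x and 42 mm high, reach to 76 mm behind the face; the cam lever stands in the 20 mm slot between them.
- fence_back (a point): Point on the bare back (-y) face of the fence bar where it can be pushed to +y: 65 mm to the -x side of the fence's middle, 18 mm behind the face, 25 mm above the board top. The cheeks end 35 mm from the middle.
- cam_lever (a joint): Angle of the cam lever about its hinge (hinge axis along board y), rad. 0: locked, lever leaning 0.65 rad from upright to the board's -x side (towards the robot); 1.3: fully free, leaning 0.65 rad to +x. Upright at 0.65. The cam bites below about 0.55 and is clear above that. Takes 5 to 12 N at the knob, stays where it is left.
- lever_hinge (a point): Hinge of the cam lever: in the slot between the cheeks, 48 mm behind the fence face, 15 mm above the board top (27 mm above the bench).
- lever_tip (a point): Centre of the black ball knob, 32 mm in diameter, at the end of the cam lever, 95 mm from the hinge. The lever is a steel rod 12 mm in diameter. The knob's centre is about 103 mm above the bench when locked or fully free, 122 mm when upright.
- tray: Loose black plastic tray of 2 x 3 open cells, 180 (its x) x 120 (its y) x 55 mm high, walls 3 mm. Origin: centre of its underside. It stands on the board between fence and stop, its long side roughly along the fence.
- clay_pots: Bystander: stack of upturned terracotta pots, 104 mm in diameter, 131 mm high. Origin: centre of its underside.
- square_pots: Bystander: stack of black square pots, 90 x 90 x 108 mm. Origin: centre of its underside.
- trowel: Bystander: hand trowel lying on the bench, 285 mm long, wooden handle 28 mm in diameter to its -x, blade 70 mm wide to +x. Origin: on the underside where blade and neck meet.

How it is judged:
By the outcome, as a careful person would: the job done as asked, in the order asked, and still so for the second after the job is handed in, with the robot touching nothing.
It also fails if it takes over 51 s, if anything falls off the work surface, if the arm or the gripper's body presses on something with over 40 N, if the wrist force passes 120 N, or if a joint passes its speed limit or range.

## Working session

There is one attempt and no reset: what is moved stays moved. The work goes in short steps, Python scripts to look and compute and a shell command to move; the robot and the scene stay as the last step left them, time stands still between calls to the robot, and variables do not carry over. Pictures are saved under pics/ and viewed, at most 10 in all, crops included, and the job is handed in when it is done.

```bash
mkdir -p pics; ls; python3 - <<'E'
from bench import monitor, viewer, env
import cv2,numpy as np
o=monitor.get_obs();print(o['time_s'],o['tcp_pos'],o['tcp_rot'],o['wrist_force'],o['opening'])
for n in("top","side"):
    s=viewer.snapshot(n);cv2.imwrite(f"pics/{n}0.png",s["frame"])
    np.save(f"{n}.npy",{k:v for k,v in s.items()},allow_pickle=True)
    print(n,s["vertical_fov"],s["cx"],s["cy"],s["rvec"],s["tvec"])
E
```

```text
pics
0.0 [0.25565772 0.56974719 0.21384139] [-1.79917241e+02 -4.33103973e-04  1.55832660e+02] [-0.06949678  0.07508764 -0.26906697] 0.09184520101424169
top 56.45164632135629 320.33884522222905 234.35161912972796 [ 2.16193152 -2.22181786  0.09517574] [-1.07407432e-03  5.42493982e-01  1.25310284e+00]
side 42.425483395835684 316.8202412904529 237.76464846389626 [ 2.13627126 -0.07924014  0.06464825] [-0.53593437  0.07344868  1.79830402]
```

View pics/top0.png

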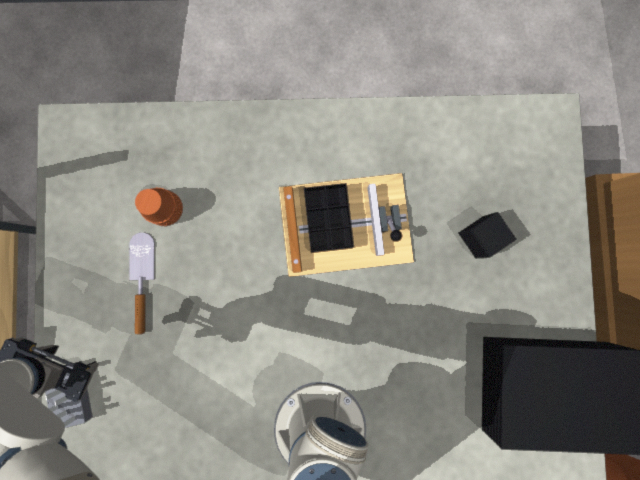

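View pics/side0.png

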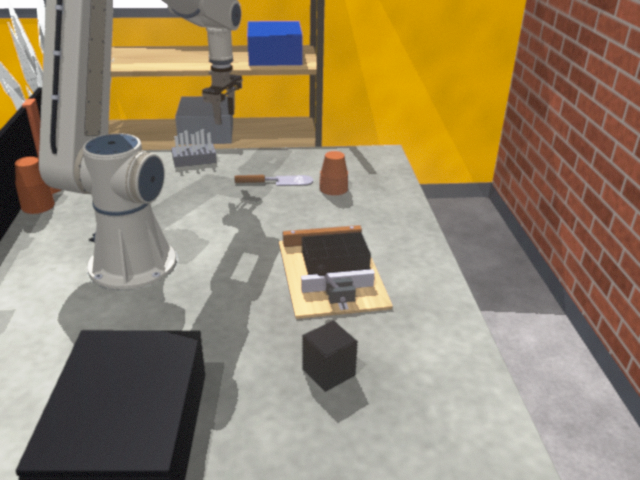

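The top view (image up = +x, left = +y) shows the board at about (281–413, 174–275). The stop is at u≈292, the tray at about (330,217), the white fence at u≈376 and the black knob at (396,235). The knob leans to -x, so the lever is locked. Next I'll measure these.

```bash
cat > h.py <<'E'
import cv2,numpy as np
def ray(s,uv,z):
    f=240/np.tan(np.radians(s["vertical_fov"]/2))
    R=cv2.Rodrigues(np.array(s["rvec"],float))[0];t=np.array(s["tvec"],float).ravel()
    c=-R.T@t;d=R.T@np.array([(uv[0]-s["cx"])/f,(uv[1]-s["cy"])/f,1.])
    return c+d*(z-c[2])/d[2]
def blob(mask,x0,y0,x1,y1):
    m=np.zeros_like(mask);m[y0:y1,x0:x1]=mask[y0:y1,x0:x1]
    cs=cv2.findContours(m,cv2.RETR_EXTERNAL,cv2.CHAIN_APPROX_NONE)[0]
    return max(cs,key=cv2.contourArea)
E
python3 - <<'E'
from h import *
s=np.load("top.npy",allow_pickle=True).item();im=s["frame"];hsv=cv2.cvtColor(im,cv2.COLOR_BGR2HSV)
wood=cv2.inRange(hsv,(10,60,60),(30,255,255))
c=blob(wood,265,160,430,290)
P=np.array([ray(s,p[0],.012)[:2] for p in c],np.float32)
r=cv2.minAreaRect(P);print("board",r);print(cv2.boxPoints(r))
white=cv2.inRange(hsv,(0,0,190),(179,70,255));c=blob(white,355,170,395,270)
P=np.array([ray(s,p[0],.059)[:2] for p in c],np.float32);r=cv2.minAreaRect(P);print("fence",r)
print(cv2.boxPoints(r))
dark=cv2.inRange(hsv,(0,0,0),(179,255,50))
c=blob(dark,388,226,408,246);(u,v),rad=cv2.minEnclosingCircle(c);print("knob",u,v,rad,ray(s,(u,v),.103))
c=blob(dark,295,175,365,260)
P=np.array([ray(s,p[0],.067)[:2] for p in c],np.float32);r=cv2.minAreaRect(P);print("tray",r)
cv2.imwrite("pics/crop.png",cv2.resize(im[160:290,260:430],None,fx=4,fy=4,interpolation=2))
E
```

```text
board ((0.5706464052200317, -0.08942067623138428), (0.2607344090938568, 0.36141306161880493), 5.115387916564941)
[[ 0.42468634  0.07894235]
 [ 0.45691052 -0.28103125]
 [ 0.7166065  -0.2577837 ]
 [ 0.6843823   0.1021899 ]]
fence ((0.5782651901245117, -0.16977421939373016), (0.201726496219635, 0.019747836515307426), 4.865011215209961)
[[ 0.47692794 -0.16848993]
 [ 0.4786027  -0.18816662]
 [ 0.67960244 -0.1710585 ]
 [ 0.6779277  -0.15138182]]
knob 395.5 234.5 5.147915363311768 [ 0.5305138  -0.21482163  0.103     ]
tray ((0.585544764995575, -0.037715449929237366), (0.1755121499300003, 0.11616550385951996), 4.774575710296631)
```

View pics/crop.png

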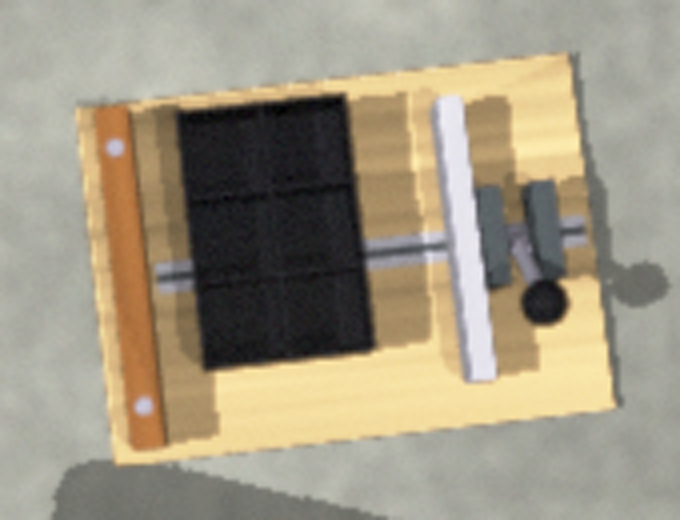

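Board yaw is 5.0° with its origin at (0.569, -0.070). The fence face is at board y≈-0.092 and the tray is 30 mm short of the stop, with the lever locked. The sizes agree with those given. Now I'll turn the tool to board yaw and shut the jaws.

```bash
cat > st.py <<'E'
from bench import monitor;import numpy as np
o=monitor.get_obs();d=np.array(o['tcp_pos'])-[.5689,-.0695,0];a=np.radians(5)
print("t%.2f bx %.1f by %.1f z %.1f"%(o['time_s'],*(1e3*np.array([d[0]*np.cos(a)+d[1]*np.sin(a),-d[0]*np.sin(a)+d[1]*np.cos(a),d[2]]))),np.round(o['tcp_rot'],1),np.round(o['wrist_force'],1))
E
python3 -m inch '{"angular":[[0,0,-0.17],[0,0,-0.17],[0,0,-0.17],[0,0,0]],"delta_pos":[[0,-20,0],[0,-50,0],[-10,-60,0],[-10,-60,0]],"jaw":[0,0,0,0]}'; python3 st.py
python3 -m inch '{"angular":[[0,0,0],[0,0,0],[0,0,0],[0,0,0],[0,0,0]],"delta_pos":[[-10,-60,0],[-12,-60,0],[-12,-60,0],[-12,-60,0],[-12,-60,0]],"jaw":[0,0,0,0,0]}'; python3 st.py
```

```text
time_s: 0.6
tcp_pos: [0.2548, 0.3821, 0.2142]
tcp_rot: [-180.0, -0.0, -174.7]
wrist_force: [0.4, 0.0, -0.1]
opening: 0.0542
grasp_force: 0.0
t0.60 bx -273.5 by 477.3 z 214.2 [-180.    -0.  -174.7] [ 0.4  0.  -0.1]
time_s: 1.23
tcp_pos: [0.3399, 0.0885, 0.2147]
tcp_rot: [180.0, 0.0, -174.9]
wrist_force: [1.4, 1.4, -0.0]
opening: 0.0039
grasp_force: 0.0
t1.23 bx -214.4 by 177.4 z 214.7 [ 180.     0.  -174.9] [ 1.4  1.4 -0. ]
```

```bash

python3 -m inch '{"angular":[[0,0,0],[0,0,0],[0,0,0],[0,0,0],[0,0,0]],"delta_pos":[[-22,-60,0],[-22,-60,0],[-22,-60,0],[-22,-60,0],[-21,-60,0]],"jaw":[0,0,0,0,0]}'
python3 -m inch '{"angular":[[0,0,0],[0,0,0],[0,0,0],[0,0,0],[0,0,0]],"delta_pos":[[0,-17,30],[0,0,40],[0,0,40],[0,0,20],[0,0,0]],"jaw":[0,0,0,0,0]}'; python3 st.py
python3 - <<'E'
from bench import viewer
import cv2
s=viewer.snapshot("side");cv2.imwrite("pics/side1.png",cv2.resize(s["frame"][180:340,230:430],None,fx=3.5,fy=3.5,interpolation=2))
E
```

```text
time_s: 1.85
tcp_pos: [0.4723, -0.195, 0.2144]
tcp_rot: [180.0, 0.0, -175.0]
wrist_force: [0.7, 1.6, 0.7]
opening: 0.0001
grasp_force: 0.0
time_s: 2.48
tcp_pos: [0.472, -0.2092, 0.083]
tcp_rot: [179.9, -0.2, -174.9]
wrist_force: [-0.1, -0.1, 0.4]
opening: 0.0001
grasp_force: 0.0
t2.48 bx -108.7 by -130.7 z 83.0 [ 179.9   -0.2 -174.9] [-0.1 -0.1  0.4]
```

View pics/side1.png

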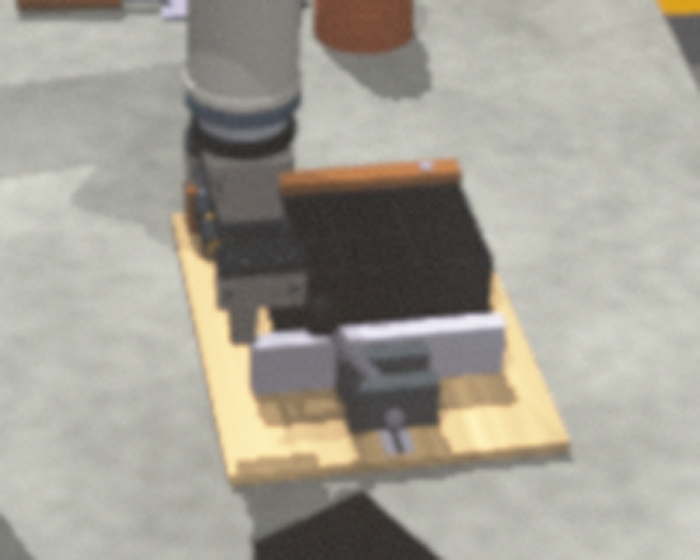

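The gripper stands on the -x side of the knob as intended. Next I'll push the lever over toward +x.

```bash

python3 -m inch '{"angular":[[0,0,0],[0,0,0],[0,0,0],[0,0,0],[0,0,0]],"delta_pos":[[0,-9,0],[-12,0,0],[-12,0,0],[-12,0,0],[-12,0,0]],"jaw":[0,0,0,0,0]}'
python3 -m inch '{"angular":[[0,0,0],[0,0,0],[0,0,0],[0,0,0],[0,0,0]],"delta_pos":[[-12,0,0],[-12,0,0],[-12,0,0],[-12,0,0],[-12,0,0]],"jaw":[0,0,0,0,0]}'; python3 st.py
```

```text
time_s: 3.15
tcp_pos: [0.52, -0.214, 0.0845]
tcp_rot: [179.9, -0.3, -174.9]
wrist_force: [-8.5, -0.6, 7.9]
opening: 0.0006
grasp_force: 4.3
time_s: 3.78
tcp_pos: [0.5826, -0.2091, 0.0844]
tcp_rot: [180.0, -0.0, -174.9]
wrist_force: [-1.9, -0.7, -0.9]
opening: 0.0003
grasp_force: 0.9
t3.77 bx 1.4 by -140.2 z 84.4 [ 180.    -0.  -174.9] [-1.9 -0.7 -0.9]
```

```bash

python3 -m inch '{"angular":[[0,0,0],[0,0,0],[0,0,0]],"delta_pos":[[-10,0,0],[-8,0,0],[-4,0,0]],"jaw":[0,0,0]}'; python3 st.py
python3 -m inch '{"angular":[[0,0,0],[0,0,0]],"delta_pos":[[-4,0,0],[0,0,0]],"jaw":[0,0]}'; python3 st.py
python3 -m inch '{"angular":[[0,0,0],[0,0,0]],"delta_pos":[[-4,0,0],[0,0,0]],"jaw":[0,0]}'; python3 st.py
```

```text
time_s: 4.15
tcp_pos: [0.6041, -0.2072, 0.0845]
tcp_rot: [180.0, -0.0, -174.9]
wrist_force: [-1.9, -0.9, 0.2]
opening: 0.0004
grasp_force: 0.8
t4.15 bx 23.1 by -140.3 z 84.5 [ 180.    -0.  -174.9] [-1.9 -0.9  0.2]
time_s: 4.4
tcp_pos: [0.6081, -0.207, 0.0847]
tcp_rot: [-180.0, 0.0, -174.9]
wrist_force: [-0.7, -0.4, 0.7]
opening: 0.0004
grasp_force: 0.3
t4.40 bx 27.1 by -140.4 z 84.7 [-180.     0.  -174.9] [-0.7 -0.4  0.7]
time_s: 4.65
tcp_pos: [0.6101, -0.2067, 0.0843]
tcp_rot: [180.0, -0.2, -174.9]
wrist_force: [-7.0, -0.9, 3.2]
opening: 0.0005
grasp_force: 3.4
t4.65 bx 29.1 by -140.2 z 84.3 [ 180.    -0.2 -174.9] [-7.  -0.9  3.2]
```

```bash

python3 -m inch '{"angular":[[0,0,0],[0,0,0]],"delta_pos":[[-4,0,0],[0,0,0]],"jaw":[0,0]}'; python3 st.py
python3 - <<'E'
from bench import viewer
import cv2
a=viewer.snapshot("side")["frame"][180:340,230:430];b=viewer.snapshot("top")["frame"][160:290,260:430]
cv2.imwrite("pics/s2.png",cv2.hconcat([cv2.resize(a,(400,400)),cv2.resize(b,(400,400))]))
E
```

```text
time_s: 4.9
tcp_pos: [0.611, -0.2064, 0.0838]
tcp_rot: [179.9, -0.5, -174.9]
wrist_force: [-17.0, -3.4, 9.1]
opening: 0.0002
grasp_force: 8.7
t4.90 bx 30.0 by -140.1 z 83.8 [ 179.9   -0.5 -174.9] [-17.   -3.4   9.1]
```

View pics/s2.png

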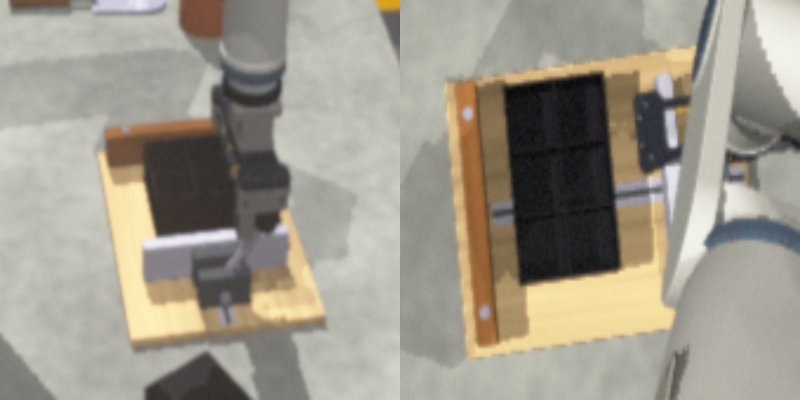

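The lever leans to +x and sits against its end stop, since the force rose there, so the fence is free. Next I'll move behind the bare fence back.

```bash

python3 -m inch '{"angular":[[0,0,0],[0,0,0],[0,0,0],[0,0,0],[0,0,0]],"delta_pos":[[25,0,0],[40,-5,0],[33,-5,0],[0,0,25],[0,0,27]],"jaw":[0,0,0,0,0]}'; python3 st.py
python3 -m inch '{"angular":[[0,0,0],[0,0,0],[0,0,0]],"delta_pos":[[0,0,0],[0,6,0],[0,6,0]],"jaw":[0,0,0]}'; python3 st.py
```

```text
time_s: 5.62
tcp_pos: [0.52, -0.2255, 0.0331]
tcp_rot: [-179.9, 0.2, -175.0]
wrist_force: [1.2, -0.4, 0.3]
opening: 0.0004
grasp_force: 0.0
t5.62 bx -62.4 by -151.2 z 33.1 [-179.9    0.2 -175. ] [ 1.2 -0.4  0.3]
time_s: 6.0
tcp_pos: [0.5187, -0.2127, 0.0337]
tcp_rot: [-180.0, 0.1, -174.9]
wrist_force: [0.4, -0.6, 0.6]
opening: 0.0006
grasp_force: 0.0
t6.00 bx -62.5 by -138.3 z 33.7 [-1.800e+02  1.000e-01 -1.749e+02] [ 0.4 -0.6  0.6]
```

```bash

python3 -m inch '{"angular":[[0,0,0],[0,0,0],[0,0,0],[0,0,0],[0,0,0]],"delta_pos":[[0,6,0],[0,6,0],[0,6,0],[0,6,0],[0,6,0]],"jaw":[0,0,0,0,0]}'; python3 st.py
python3 -m inch '{"angular":[[0,0,0],[0,0,0],[0,0,0],[0,0,0],[0,0,0]],"delta_pos":[[0,6,0],[0,6,0],[0,6,0],[0,6,0],[0,6,0]],"jaw":[0,0,0,0,0]}'; python3 st.py
```

```text
time_s: 6.62
tcp_pos: [0.5155, -0.1828, 0.0328]
tcp_rot: [-180.0, 0.0, -174.9]
wrist_force: [0.6, -2.7, 3.2]
opening: 0.0006
grasp_force: 1.5
t6.62 bx -63.1 by -108.2 z 32.8 [-180.     0.  -174.9] [ 0.6 -2.7  3.2]
time_s: 7.25
tcp_pos: [0.5127, -0.1527, 0.0326]
tcp_rot: [-180.0, 0.0, -174.9]
wrist_force: [1.1, -2.2, 2.7]
opening: 0.0002
grasp_force: 1.5
t7.25 bx -63.3 by -78.0 z 32.6 [-180.     0.  -174.9] [ 1.1 -2.2  2.7]
```

```bash

python3 -m inch '{"angular":[[0,0,0],[0,0,0],[0,0,0],[0,0,0],[0,0,0]],"delta_pos":[[0,6,0],[0,5,0],[0,5,0],[0,5,0],[0,5,0]],"jaw":[0,0,0,0,0]}'; python3 st.py
python3 -m inch '{"angular":[[0,0,0],[0,0,0],[0,0,0],[0,0,0],[0,0,0]],"delta_pos":[[0,2,0],[0,2,0],[0,2,0],[0,2,0],[0,0,0]],"jaw":[0,0,0,0,0]}'; python3 st.py
python3 - <<'E'
from bench import viewer
import cv2,numpy as np
s=viewer.snapshot("top");np.save("top.npy",s,allow_pickle=True)
b=s["frame"][160:290,260:430]
cv2.imwrite("pics/s3.png",cv2.resize(b,None,fx=4,fy=4,interpolation=2))
E
```

```text
time_s: 7.88
tcp_pos: [0.5103, -0.127, 0.0326]
tcp_rot: [-180.0, 0.0, -174.9]
wrist_force: [2.2, -3.5, 2.0]
opening: 0.0003
grasp_force: 1.8
t7.88 bx -63.4 by -52.2 z 32.6 [-180.     0.  -174.9] [ 2.2 -3.5  2. ]
time_s: 8.5
tcp_pos: [0.5093, -0.119, 0.0325]
tcp_rot: [180.0, -0.0, -174.9]
wrist_force: [2.4, -2.1, 0.2]
opening: 0.0003
grasp_force: 0.8
t8.50 bx -63.7 by -44.1 z 32.5 [ 180.    -0.  -174.9] [ 2.4 -2.1  0.2]
```

View pics/s3.png

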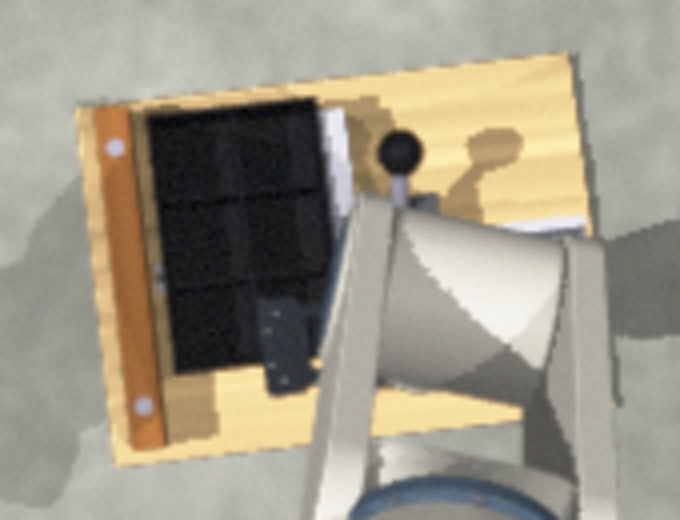

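The tray is now carried by the fence, squared against it. A gap of about 10 mm to the stop remains (tray edge u≈148, stop edge u≈132 in the crop). I'll go on slowly, watching the force.

```bash

python3 -m inch '{"angular":[[0,0,0],[0,0,0],[0,0,0],[0,0,0]],"delta_pos":[[0,2,0],[0,2,0],[0,2,0],[0,0,0]],"jaw":[0,0,0,0]}'; python3 st.py
python3 -m inch '{"angular":[[0,0,0],[0,0,0],[0,0,0]],"delta_pos":[[0,1,0],[0,1,0],[0,0,0]],"jaw":[0,0,0]}'; python3 st.py
```

```text
time_s: 9.05
tcp_pos: [0.5087, -0.1129, 0.0325]
tcp_rot: [180.0, -0.0, -174.9]
wrist_force: [0.2, -1.4, -0.0]
opening: 0.0
grasp_force: 0.6
t9.05 bx -63.7 by -38.0 z 32.5 [ 180.    -0.  -174.9] [ 0.2 -1.4 -0. ]
time_s: 9.43
tcp_pos: [0.5086, -0.1112, 0.0325]
tcp_rot: [180.0, -0.0, -174.9]
wrist_force: [0.0, -2.7, -0.9]
opening: 0.0008
grasp_force: 1.2
t9.43 bx -63.7 by -36.2 z 32.5 [ 180.    -0.  -174.9] [ 0.  -2.7 -0.9]
```

```bash
for i in 1 2; do
python3 -m inch '{"angular":[[0,0,0],[0,0,0],[0,0,0]],"delta_pos":[[0,1,0],[0,1,0],[0,0,0]],"jaw":[0,0,0]}' >/dev/null; python3 st.py; done
```

```text
t9.80 bx -63.7 by -34.2 z 32.5 [ 180.    -0.  -174.9] [-1.1 -2.7 -0.1]
t10.18 bx -63.6 by -33.3 z 32.6 [-179.9   -0.  -174.9] [ -2.4 -10.9  -1.3]
```

Contact: the force rose to about 11 N with the TCP stalled, which puts the fence face near y=0. I'll back off and check flushness before locking.

```bash

python3 -m inch '{"angular":[[0,0,0],[0,0,0],[0,0,0],[0,0,0],[0,0,0]],"delta_pos":[[0,-8,0],[0,-6,0],[0,0,-40],[0,0,-60],[0,-20,-60]],"jaw":[0,0,0,0,0]}'
python3 -m inch '{"angular":[[0,0,0],[0,0,0],[0,0,0],[0,0,0]],"delta_pos":[[50,-60,-20],[50,-60,0],[0,-60,0],[0,0,0]],"jaw":[0,0,0,0]}' ; python3 st.py
python3 - <<'E'
from bench import viewer
import cv2,numpy as np
from h import *
s=viewer.snapshot("top");im=s["frame"]
cv2.imwrite("pics/s4.png",cv2.resize(im[160:290,260:430],None,fx=4,fy=4,interpolation=2))
E
```

```text
time_s: 10.8
tcp_pos: [0.5112, -0.1403, 0.1935]
tcp_rot: [179.9, -0.0, -174.9]
wrist_force: [1.1, -0.0, -0.9]
opening: 0.0006
grasp_force: 0.0
time_s: 11.3
tcp_pos: [0.4467, -0.3053, 0.2078]
tcp_rot: [-179.9, 0.1, -175.2]
wrist_force: [-0.1, 0.1, 0.2]
opening: 0.0004
grasp_force: 0.0
t11.30 bx -142.3 by -224.3 z 207.8 [-1.799e+02  1.000e-01 -1.752e+02] [-0.1  0.1  0.2]
```

View pics/s4.png

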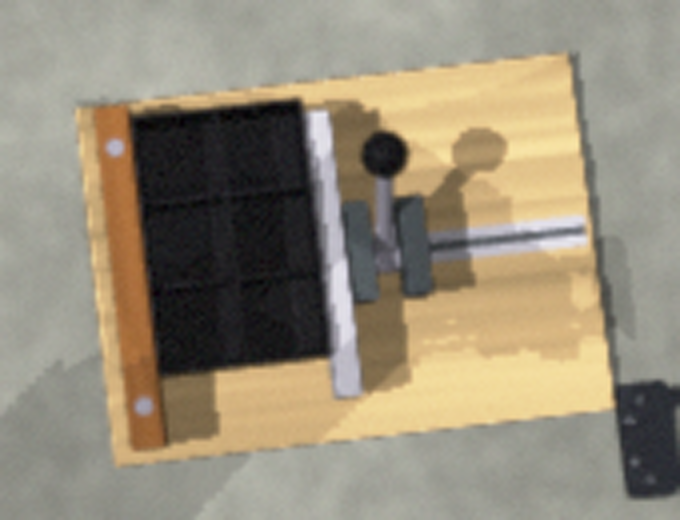

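The tray lies flush against the stop (u≈132–160) and against the fence (u≈303–330), with no gap and parallel to both. The lever leans to +x. Next I'll measure the fence and knob, then move to the +x side of the knob.

```bash
python3 - <<'E'
from bench import viewer
from h import *
s=viewer.snapshot("top");im=s["frame"];hsv=cv2.cvtColor(im,cv2.COLOR_BGR2HSV)
def b(p):
    d=np.array(p)[:2]-[.5689,-.0695];a=np.radians(5);return 1e3*np.array([d[0]*np.cos(a)+d[1]*np.sin(a),-d[0]*np.sin(a)+d[1]*np.cos(a)])
c=blob(cv2.inRange(hsv,(0,0,185),(179,70,255)),330,183,351,262)
r=cv2.minAreaRect(np.array([ray(s,p[0],.059)[:2] for p in c],np.float32));print("fence",b(r[0]),r)
c=blob(cv2.inRange(hsv,(0,0,0),(179,255,50)),348,190,364,204);(u,v),q=cv2.minEnclosingCircle(c);print("knob",u,v,q,b(ray(s,(u,v),.103)))
E
python3 -m inch '{"angular":[[0,0,0],[0,0,0],[0,0,0],[0,0,0],[0,0,0]],"delta_pos":[[-60,30,0],[-60,35,0],[-60,35,0],[-60,35,0],[-22,32,0]],"jaw":[0,0,0,0,0]}' ; python3 st.py
```

```text
fence [  0.29161737 -10.2883268 ] ((0.570087194442749, -0.07972376048564911), (0.19607481360435486, 0.015225035138428211), 4.077475547790527)
knob 355.5 198.1666717529297 5.1909003257751465 [ 58.07772085 -47.12235429]
time_s: 12.02
tcp_pos: [0.6739, -0.123, 0.2069]
tcp_rot: [180.0, 0.0, -174.8]
wrist_force: [0.4, 0.2, -1.1]
opening: 0.0001
grasp_force: 0.0
t12.03 bx 100.0 by -62.5 z 206.9 [ 180.     0.  -174.8] [ 0.4  0.2 -1.1]
```

```bash

python3 -m inch '{"angular":[[0,0,0],[0,0,0],[0,0,0],[0,0,0],[0,0,0]],"delta_pos":[[-12,14,0],[0,0,40],[0,0,50],[0,0,32],[0,0,0]],"jaw":[0,0,0,0,0]}' ; python3 st.py
python3 -m inch '{"angular":[[0,0,0],[0,0,0],[0,0,0],[0,0,0],[0,0,0]],"delta_pos":[[12,0,0],[12,0,0],[12,0,0],[12,0,0],[12,0,0]],"jaw":[0,0,0,0,0]}' ; python3 st.py
```

```text
time_s: 12.65
tcp_pos: [0.68, -0.1114, 0.0829]
tcp_rot: [179.9, -0.3, -174.9]
wrist_force: [0.5, -0.1, 0.8]
opening: 0.0003
grasp_force: 0.0
t12.65 bx 107.0 by -51.4 z 82.9 [ 179.9   -0.3 -174.9] [ 0.5 -0.1  0.8]
time_s: 13.28
tcp_pos: [0.6236, -0.1175, 0.0874]
tcp_rot: [-179.9, 0.2, -175.0]
wrist_force: [2.9, -0.2, 2.2]
opening: 0.0002
grasp_force: 1.4
t13.28 bx 50.3 by -52.6 z 87.4 [-179.9    0.2 -175. ] [ 2.9 -0.2  2.2]
```

```bash

python3 -m inch '{"angular":[[0,0,0],[0,0,0],[0,0,0],[0,0,0],[0,0,0]],"delta_pos":[[12,0,0],[12,0,0],[12,0,0],[12,0,0],[10,0,0]],"jaw":[0,0,0,0,0]}' ; python3 st.py
python3 -m inch '{"angular":[[0,0,0],[0,0,0],[0,0,0]],"delta_pos":[[8,0,0],[8,0,0],[0,0,0]],"jaw":[0,0,0]}' ; python3 st.py
```

```text
time_s: 13.9
tcp_pos: [0.5654, -0.1224, 0.0853]
tcp_rot: [-180.0, 0.1, -175.0]
wrist_force: [7.2, -0.5, -1.9]
opening: 0.0003
grasp_force: 3.0
t13.90 bx -8.1 by -52.4 z 85.3 [-1.80e+02  1.00e-01 -1.75e+02] [ 7.2 -0.5 -1.9]
time_s: 14.28
tcp_pos: [0.5491, -0.124, 0.0856]
tcp_rot: [-180.0, 0.0, -175.0]
wrist_force: [2.1, -0.6, -0.7]
opening: 0.0004
grasp_force: 0.9
t14.28 bx -24.5 by -52.5 z 85.6 [-180.    0. -175.] [ 2.1 -0.6 -0.7]
```

```bash

python3 -m inch '{"angular":[[0,0,0],[0,0,0],[0,0,0]],"delta_pos":[[3,0,0],[3,0,0],[0,0,0]],"jaw":[0,0,0]}' ; python3 st.py
python3 -m inch '{"angular":[[0,0,0],[0,0,0]],"delta_pos":[[3,0,0],[0,0,0]],"jaw":[0,0]}' ; python3 st.py
```

```text
time_s: 14.65
tcp_pos: [0.5453, -0.1244, 0.0861]
tcp_rot: [-179.9, 0.3, -175.0]
wrist_force: [8.4, 0.2, -0.0]
opening: 0.0004
grasp_force: 3.3
t14.65 bx -28.3 by -52.6 z 86.1 [-179.9    0.3 -175. ] [ 8.4  0.2 -0. ]
time_s: 14.9
tcp_pos: [0.5442, -0.1248, 0.0867]
tcp_rot: [-179.9, 0.5, -175.0]
wrist_force: [13.2, 0.8, -0.8]
opening: 0.0005
grasp_force: 5.2
t14.90 bx -29.4 by -52.9 z 86.7 [-179.9    0.5 -175. ] [13.2  0.8 -0.8]
```

```bash

python3 -m inch '{"angular":[[0,0,0],[0,0,0],[0,0,0]],"delta_pos":[[3,0,0],[1,0,0],[0,0,0]],"jaw":[0,0,0]}' ; python3 st.py
python3 -m inch '{"angular":[[0,0,0],[0,0,0],[0,0,0],[0,0,0],[0,0,0]],"delta_pos":[[-20,0,0],[-40,0,0],[0,0,-50],[0,0,-60],[0,-30,-30]],"jaw":[0,0,0,0,0]}' 
python3 -m inch '{"angular":[[0,0,0],[0,0,0],[0,0,0],[0,0,0],[0,0,0]],"delta_pos":[[40,-60,0],[40,-60,0],[50,-60,0],[60,-40,0],[0,0,0]],"jaw":[0,0,0,0,0]}';python3 st.py
python3 - <<'E'
from bench import viewer
from h import *
s=viewer.snapshot("top");im=s["frame"];hsv=cv2.cvtColor(im,cv2.COLOR_BGR2HSV)
def b(p):
    d=np.array(p)[:2]-[.5689,-.0695];a=np.radians(5);return 1e3*np.array([d[0]*np.cos(a)+d[1]*np.sin(a),-d[0]*np.sin(a)+d[1]*np.cos(a)])
c=blob(cv2.inRange(hsv,(0,0,185),(179,70,255)),330,183,351,262)
r=cv2.minAreaRect(np.array([ray(s,p[0],.059)[:2] for p in c],np.float32));print("fence",b(r[0]),r)
c=blob(cv2.inRange(hsv,(0,0,0),(179,255,50)),352,218,378,246);(u,v),q=cv2.minEnclosingCircle(c);print("knob",u,v,q,b(ray(s,(u,v),.103)))
cv2.imwrite("pics/s5.png",cv2.resize(im[160:290,260:430],None,fx=4,fy=4,interpolation=2))
E
```

```text
time_s: 15.28
tcp_pos: [0.543, -0.1253, 0.0876]
tcp_rot: [-179.8, 0.8, -175.0]
wrist_force: [19.2, 1.7, -0.7]
opening: 0.0006
grasp_force: 7.7
t15.28 bx -30.7 by -53.4 z 87.6 [-179.8    0.8 -175. ] [19.2  1.7 -0.7]
time_s: 15.9
tcp_pos: [0.5985, -0.1483, 0.2279]
tcp_rot: [180.0, 0.0, -174.8]
wrist_force: [1.0, -0.3, -0.3]
opening: 0.0006
grasp_force: 0.0
time_s: 16.52
tcp_pos: [0.4502, -0.3511, 0.2246]
tcp_rot: [179.9, -0.2, -175.2]
wrist_force: [0.1, 0.9, -0.2]
opening: 0.0008
grasp_force: 0.0
t16.52 bx -142.8 by -270.2 z 224.6 [ 179.9   -0.2 -175.2] [ 0.1  0.9 -0.2]
fence [-0.11927113 -8.97959559] ((0.5695638060569763, -0.07845582067966461), (0.19710980355739594, 0.016081947833299637), 4.960310459136963)
knob 360.5 240.5 5.147915363311768 [-56.1541122 -46.6739697]
```

View pics/s5.png

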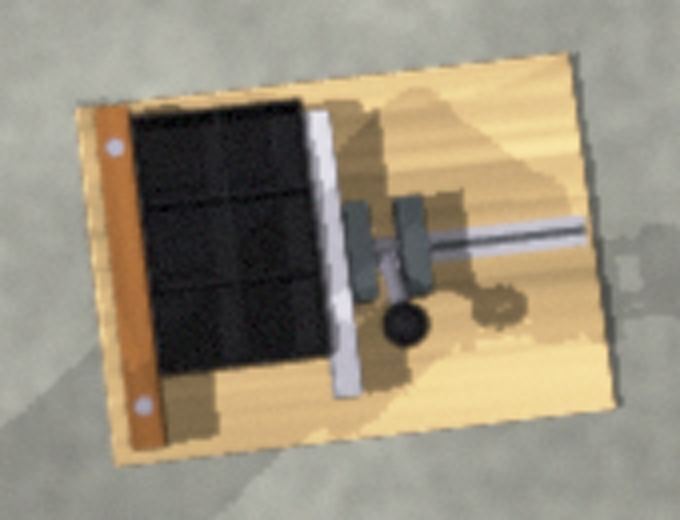

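The knob is back on the -x side at board x≈-56 mm (57 expected when locked). The fence bar's centre is at y=-9.0 mm, so its face is at 0, and the tray is flush at both sides.

```bash
python3 -c "
from bench import env
print(env.finish_job())"
```

```text
the job is handed in; nothing more can be done
None
```

The tray is clamped flush between the fence and the stop, the cam lever is locked fully back, the pots and trowel were not touched, and the job was handed in at about 17 s.

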